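Correct the base board and lay up the colour sample under its weight

TASK

The gluing jig holds the wrong base board: first take the yellow board out and lay it flat in the grey tray. Then build the colour sample in the jig, from the bottom up: the blue board flat between the two end stops, the pink board on it, the white board on that, each centred on and square with the one below, and last stand the steel weight upright on the middle of the white board. Leave the spare black board, the tape roll and the calculator where they are.

Things in the scene. Friction and masses are not known exactly. Their poses are not given: they have to be found in the camera images.
- jig_bed (a point): Gluing jig, fixed: plywood plate 150 x 90 mm, 12 mm thick, with an aluminium end stop across each end (each 14 mm along x, 70 mm along y, 8 mm above the plate, inner faces 104 mm apart). Point: centre of the plate's upper face (12 mm above the table), where the base board belongs; x along the 150 mm length (from stop to stop), y across, z up. The long sides are open.
- tray: Shallow grey plastic tray, fixed, outside 170 x 140 x 22 mm high, walls and floor 4 mm thick (inside 162 x 132 mm). Origin: centre of its underside on the table; x along the 170 mm side, y along the 140 mm side.
- yellow_mid (a point): Yellow board, rectangular, 92 x 60 x 12 mm thick, rigid; the wrong base board, lying in the jig between the stops at the start, 60 g. Point: the centre of the board, 6 mm above its underside; x along its 92 mm length, y along its 60 mm width, z up through its thickness.
- blue_mid (a point): Blue board, rectangular, 92 x 60 x 12 mm thick, rigid; the correct base board, lying on the mat, 60 g. Point: the centre of the board, 6 mm above its underside; x along its 92 mm length, y along its 60 mm width, z up through its thickness.
- pink_mid (a point): Pink board, rectangular, 74 x 48 x 12 mm thick, rigid; second layer, lying on the mat, 40 g. Point: the centre of the board, 6 mm above its underside; x along its 74 mm length, y along its 48 mm width, z up through its thickness.
- white_mid (a point): White board, rectangular, 56 x 36 x 12 mm thick, rigid; third layer, lying on the mat, 25 g. Point: the centre of the board, 6 mm above its underside; x along its 56 mm length, y along its 36 mm width, z up through its thickness.
- weight_mid (a point): Round steel weight standing on the mat, 60 mm tall, about 300 g: body 34 mm in diameter up to 34 mm, above 38 mm a grip knob 22 mm in diameter up to the top at 60 mm. Point: on its axis, 30 mm above its underside; z up along the axis.
- black_mid (a point): Black board, rectangular, 74 x 48 x 12 mm thick, rigid; a spare, not needed, to be left alone, lying on the mat. Point: the centre of the board, 6 mm above its underside; x along its 74 mm length, y along its 48 mm width, z up through its thickness.
- tape_mid (a point): Roll of brown tape lying flat, ring 90 mm outside and 72 mm inside diameter, 24 mm high; to be left alone. Point: its centre, 12 mm above the table.
- calculator_mid (a point): Dark pocket calculator with grey keys, 62 x 105 x 14 mm; to be left alone. Point: its centre, 7 mm above the table; y along its length.
There are look-alikes about, which are no part of the job. Of the things that look like the part that bears jig_bed, take the one that is farthest to the robot's right at the start. Of the things shaped like the part that bears weight_mid, the bare steel one is meant.

How it is judged:
By the outcome, as a careful person would: the job done as asked, in the order asked, and still so for the second after the job is handed in, with the robot touching nothing.
It also fails if it takes over 120 s, if anything falls off the work surface, if the arm or the gripper's body presses on something with over 40 N, if the wrist force passes 120 N, or if a joint passes its speed limit or range.

ROBOT

A 6-joint arm with a two-finger parallel gripper is mounted at the origin on the work surface. World frame = base frame: x ahead of the robot, y to its left, z up, the work surface at z = 0. Lengths are in m, angles in degrees, forces in N, time in s.
With the tool pointing down it reaches from about 0.35 to 0.875 m from the base axis. Payload 4.2 kg.
Tool frame: the origin (TCP) lies midway between the tips of the shut fingers; the grasp point (between the pads) lies 19 mm behind it; y points along the fingers, z is the direction in which the jaws open and shut, and the axes are right-handed (so a half turn about y gives the same grasp; the last joint's range is limited). The gripper opens to 87 mm and grips with 3 to 60 N. Pads are 19 mm wide; open, the fingers measure 117 mm over their backs; the gripper's body (75 mm by 190 mm) begins 51 mm behind the grasp point.
Start: joints at [90.791, 22.042, 0.453, 0, -68.411, -14.817], TCP at [0.151, 0.606, 0.223] pointing down, gripper open.
Joint ranges: [-179.83, 179.83], [-69.29, 118.12], [-61.27, 80.66], [-181.25, 117.63], [-171.15, -9.14], [-177.46, 177.46]. Speed limits (degrees/s): [159.86, 159.86, 180, 180, 180, 180].

INTERFACE

Orientations are given as [roll, pitch, yaw] about the fixed x, y, z axes, in that order (R = Rz(yaw) Ry(pitch) Rx(roll)).
In Python, from workcell import env gives the robot as it stands. The module is installed in compiled form; this text tells all that it offers. Calls block until the motion is done:
- env.goto(position, orientation): joint-space move of the TCP to a pose.
- env.move_straight(position, rotation=None, rate=0.15, force_limit=None): straight line of the TCP; rotation=None keeps the orientation; rate is the mean speed in m/s. With force_limit (N) it stops when the force on the tool has changed by that much, and returns True; else False.
- env.set_joints(angles): joint-space move.
- env.gripper_to(opening, grasp_force=None): opening from 0.0 (shut) to 1.0 (fully open); grasp_force is the grip in N (None keeps the last); returns when the fingers have stopped.
- env.dwell(seconds).
- env.inverse_kinematics(position, orientation): joint angles nearest the present ones, or None.
- env.read_state(): the state.
- env.grab_frame(name): name is "scene" or "top" or "wrist"; returns a dict with "image" (480x640x3 uint8, blue, green, red), "fx", "fy", "cx", "cy" (pixels), "position" and "orientation" of the camera in the world. Camera axes: x right, y up, looking along -z (the intrinsics and any distortion apply to the point x, -y, -z); pixel columns grow to the right and rows downward; lengths in m; the calibration is good to about 2 mm. The wrist camera is an equidistant fisheye: a pixel r from the principal point sees the ray r / f radians off the axis. A picture is of the moment at which its call begins. There is no depth.
A pose or a line that the arm cannot do raises env.Unreachable and nothing moves.
- env.close_job(): hands the job in, once; it reports no verdict.
Trained networks look in a picture, given as the dict that the camera call returned (one of the last four; its "shot" number tells which), for a name from the list of things; names that differ only in an ending like _2 or _b are one class to them, and where a whole thing is asked for, a point or a joint stands for the part that bears it (a point fixed in the world has none). Each returns a list of dicts, best first, with "score" (0 to 1); they miss things now and then, are a little off and sometimes report something else, mostly with a low value. They report only what shows in the picture. A call takes as long as a camera call. They do not tell look-alikes from the thing itself.
- env.search_frame(picture, thing): "xyz" ([x, y, z] in m, in world coordinates, good to about 4 mm: the middle of the surface that is visible of it).
- env.trace(picture, thing): "mask" (480x640 bool, what is visible of it).
The state is a dict: "clock": time; "joint_positions": joint angles; "qvel": joint speeds; "joint_torque": joint torques, N m; "position": TCP position; "tool_rot": TCP orientation; "force": force on the tool from outside, world axes, zero at the start; "wrist_torque": the same for the moment, N m; "opening": opening from 0.0 (shut) to 1.0 (fully open).
Only numpy, scipy, OpenCV 4.12 (cv2) and the standard library are available. Lean on these libraries where they do the work, as an engineer would, in place of code of your own. Each camera call takes 0.05 s, during which the arm holds its last target. There are 200 camera calls.

## Working session

There is one attempt and no reset: what is moved stays moved. The work goes in short steps, each a Python script; the robot and the scene stay as the last script left them, time stands still between calls to the robot, and variables do not carry over. Pictures are saved under pics/ and viewed, on a budget of 14 in all, crops included, one or two more only if the job needs it, and the job is handed in when it is done.

```bash
mkdir -p pics
python3 - <<'E'
from workcell import env
import cv2
for n in ("scene","top"):
    f=env.grab_frame(n); cv2.imwrite(f"pics/{n}0.png",f["image"])
    print(n,[f[k] for k in("fx","fy","cx","cy","position","orientation")],[k for k in f])
    if n=="top":
        for t in("jig_bed","tray","yellow_mid","blue_mid","pink_mid","white_mid","weight_mid","black_mid","tape_mid","calculator_mid"):
            print(t,[(r["xyz"],round(r["score"],2)) for r in env.search_frame(f,t)])
print(env.read_state())
E
```

```text
scene [454.9681370646985, 454.9681370646985, 320.23438875672866, 236.37133249213093, array([0.88282113, 0.31195982, 0.59579403]), array([ 40.86523763,  -0.84398767, 132.60812962])] ['image', 'fx', 'fy', 'cx', 'cy', 'position', 'orientation', 'shot']
top [517.1320463887638, 517.1320463887638, 319.31803872374996, 243.9419915465437, array([ 0.45263264, -0.00871297,  1.04341645]), array([  6.8962529 ,  -0.27507206, -88.59635789])] ['image', 'fx', 'fy', 'cx', 'cy', 'position', 'orientation', 'shot']
jig_bed [([0.3263, -0.0983, 0.0175], 0.98), ([0.4422, -0.2754, 0.0101], 0.69)]
tray [([0.4258, 0.2904, 0.0063], 0.74)]
yellow_mid [([0.4394, -0.2753, 0.0266], 0.59)]
blue_mid [([0.6582, -0.0853, 0.0103], 0.83)]
pink_mid [([0.4551, 0.0326, 0.0118], 0.65)]
white_mid [([0.6638, -0.2186, 0.0102], 0.95)]
weight_mid [([0.6454, 0.2273, 0.0385], 0.81), ([0.5912, 0.2673, 0.0367], 0.8), ([0.7827, -0.1052, 0.0234], 0.32)]
black_mid [([0.6513, 0.062, 0.0126], 0.83)]
tape_mid [([0.7844, -0.1066, 0.0229], 0.89)]
calculator_mid [([0.7714, 0.1033, 0.0139], 0.74)]
{'clock': 0.6, 'joint_positions': array([ 9.07895584e+01,  2.20402510e+01,  4.52015727e-01, -2.19395159e-03,
       -6.84097103e+01, -1.48173976e+01]), 'qvel': array([ 0.12521921, -0.04379353, -0.02073108, -0.06172254, -0.03364179,
        0.02206521]), 'joint_torque': array([ 7.58230590e-05, -3.90209770e+01,  1.87532991e+01,  4.22258064e+00,
        1.53638731e-02, -3.09808354e-05]), 'position': array([0.15144802, 0.60634802, 0.22255527]), 'tool_rot': array([-9.00014643e+01, -2.49759694e-03,  1.65971354e+02]), 'force': array([-0.2490188 , -0.07917839,  0.30141009]), 'wrist_torque': array([ 0.02406288, -0.00670459,  0.03873115]), 'opening': 0.9968611938881882}
```

View pics/top0.png

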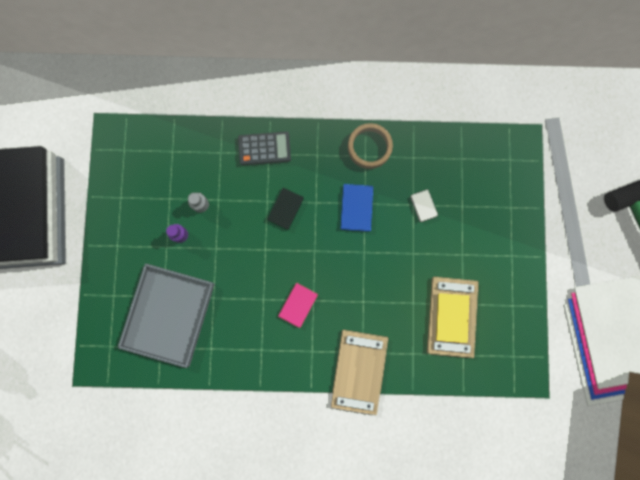

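View pics/scene0.png

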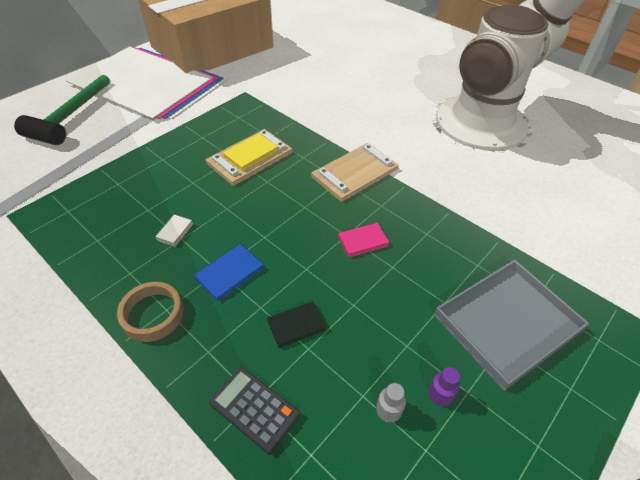

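The top view shows two jigs, an empty one at (360,372) and one holding the yellow board at (453,317). The second is farthest to the robot's right (y≈-0.275), so it is the one meant. It also shows a bare steel weight at (198,202) and a purple look-alike at (177,233). I'll fit all the poses from the silhouettes and confirm both choices in one crop.

```bash
cat > h.py <<'E'
from workcell import env
import cv2, numpy as np
from scipy.optimize import minimize
from scipy.spatial.transform import Rotation as Ro
def project(f,P,fish):
    p=(np.asarray(P)-f["position"])@Ro.from_euler("xyz",f["orientation"],degrees=True).as_matrix()
    X,Y,Z=p[:,0],-p[:,1],-p[:,2]
    if fish:
        r=np.hypot(X,Y)+1e-12; t=np.arctan2(r,Z); k=t/r
    else: k=1/Z
    return np.c_[f["fx"]*X*k+f["cx"],f["fy"]*Y*k+f["cy"]]
def unproject(f,uv,z,fish):
    d=(np.asarray(uv,float)-[f["cx"],f["cy"]])/f["fx"]
    if fish:
        r=np.hypot(*d)+1e-12; v=np.array([d[0]/r*np.sin(r),-d[1]/r*np.sin(r),-np.cos(r)])
    else: v=np.array([d[0],-d[1],-1])
    v=Ro.from_euler("xyz",f["orientation"],degrees=True).apply(v)
    return f["position"]+v*(z-f["position"][2])/v[2]
def box(lx,ly,z0,z1,n=8):
    s=np.linspace(-.5,.5,n+1); o=np.full(n+1,.5)
    e=np.r_[np.c_[s,-o],np.c_[o,s],np.c_[-s,o],np.c_[-o,-s]]*[lx,ly]
    return np.r_[np.c_[e,0*e[:,:1]+z0],np.c_[e,0*e[:,:1]+z1]]
def cyl(r,z0,z1):
    a=np.linspace(0,2*np.pi,40); c=np.c_[r*np.cos(a),r*np.sin(a)]
    return np.r_[np.c_[c,0*a+z0],np.c_[c,0*a+z1]]
def board(n,z0=0):
    l,w={"yellow":(.092,.06),"blue":(.092,.06),"pink":(.074,.048),"black":(.074,.048),"white":(.056,.036)}[n]
    return [box(l,w,z0,z0+.012)]
JIG=[box(.15,.09,0,.012)]; TRAY=[box(.17,.14,0,.022)]
WEIGHT=[cyl(.017,0,.034),cyl(.011,.034,.060)]
def fit(f,mask,parts,x0,fish=False,angs=(0,45,90,135),free_yaw=True,ss=4):
    """silhouette fit: x,y,yaw(deg in [-90,90)), IoU"""
    mask=mask.astype(np.uint8)
    x,y,w,h=cv2.boundingRect(mask); x-=12;y-=12;w+=24;h+=24
    x,y=max(x,0),max(y,0)
    M=cv2.resize(mask[y:y+h,x:x+w].astype(np.float32),None,fx=ss,fy=ss,interpolation=cv2.INTER_LINEAR)
    def cost(p):
        c,s=np.cos(np.radians(p[2])),np.sin(np.radians(p[2]))
        I=np.zeros(M.shape,np.uint8)
        for Q in parts:
            W=np.c_[p[0]/1e3+c*Q[:,0]-s*Q[:,1],p[1]/1e3+s*Q[:,0]+c*Q[:,1],Q[:,2]]
            uv=(project(f,W,fish)+.5-[x,y])*ss-.5
            cv2.fillConvexPoly(I,np.round(cv2.convexHull(uv.astype(np.float32))*16).astype(np.int32),1,shift=4)
        return -np.minimum(I,M).sum()/np.maximum(I,M).sum()
    best=None
    for a in (angs if free_yaw else (0,)):
        p0=np.array([x0[0]*1e3,x0[1]*1e3,a],float)
        S=np.array([p0,p0+[8,0,0],p0+[0,8,0],p0+[0,0,20]])
        r=minimize(cost,p0,method="Nelder-Mead",options=dict(initial_simplex=S,xatol=.05,fatol=1e-5,maxiter=300))
        if best is None or r.fun<best.fun: best=r
    r=minimize(cost,best.x,method="Nelder-Mead",options=dict(initial_simplex=best.x+np.array([[0,0,0],[3,0,0],[0,3,0],[0,0,4]]),xatol=.05,fatol=1e-5))
    p=r.x; return np.array([p[0]/1e3,p[1]/1e3,(p[2]+90)%180-90,-r.fun])
def pick_mask(f,name,near,fish,z=.012,tol=.06):
    L=env.trace(f,name); out=[]
    for d in L:
        m=d["mask"].astype(bool)
        if m.sum()<30: continue
        v,u=np.nonzero(m); q=unproject(f,(u.mean(),v.mean()),z,fish)
        out.append((np.hypot(*(q[:2]-near[:2])),d["score"],m))
    out=[o for o in out if o[0]<tol]
    return min(out,key=lambda o:o[0])[2] if out else None
E
cat > a.py <<'E'
from h import *
f=env.grab_frame("top")
G=dict(yellow=(.4394,-.2753),blue=(.6582,-.0853),pink=(.4551,.0326),white=(.6638,-.2186))
my=None
for n,g in G.items():
    m=pick_mask(f,n+"_mid",g,False)
    if m is None: print(n,"none"); continue
    if n=="yellow": my=m
    print(n,fit(f,m,board(n,.012 if n=="yellow" else 0),g).round(4),m.sum())
m=pick_mask(f,"jig_bed",(.442,-.2754),False)
if m is not None:
    u=(m|my).astype(np.uint8); u=cv2.morphologyEx(u,cv2.MORPH_CLOSE,np.ones((9,9)))
    print("jig",fit(f,u,[box(.15,.09,0,.012)],(.442,-.2754),angs=(0,)).round(4))
m=pick_mask(f,"tray",(.4258,.2904),False)
if m is not None: print("tray",fit(f,m,TRAY,(.4258,.2904)).round(4))
m=pick_mask(f,"weight_mid",(.6454,.2273),False,z=.04,tol=.03)
if m is not None: print("weight",fit(f,m,WEIGHT,(.6454,.2273),free_yaw=False).round(4))
I=f["image"]; c=np.hstack([cv2.resize(I[180:260,150:230],(400,400),interpolation=3),cv2.resize(I[270:420,325:485],(400,375),interpolation=3)[:375].copy() if 0 else cv2.resize(I[270:430,325:485],(400,400),interpolation=3)])
cv2.imwrite("pics/crop1.png",c)
E
python3 a.py
```

```text
yellow [ 0.4391 -0.2753 -3.382   0.942 ] 1474
blue [ 0.656  -0.0851 -1.8554  0.9428] 1391
pink [ 4.56300e-01  2.78000e-02 -2.81427e+01  9.08500e-01] 847
white [ 0.6636 -0.2216 20.9575  0.9338] 538
jig [ 0.4404 -0.279  -3.8606  0.9656]
tray [  0.4304   0.287  -14.6174   0.9742]
```

View pics/crop1.png

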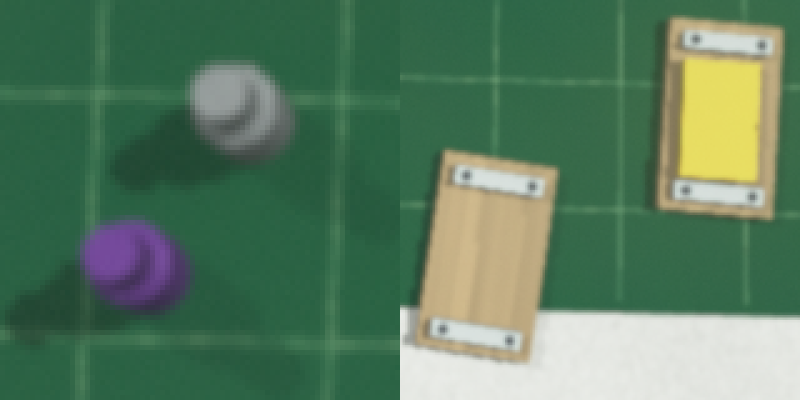

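The crop confirms both: the steel weight is the upper, grey one, and the job's jig is the right-hand one with the yellow board. Next I go over the jig for a wrist view.

```bash
cat >> h.py <<'E'
def best_yaw(x,y,z,yaw):
    """of the two equal grasps, the one with the last joint nearest mid range"""
    c=[]
    for a in (yaw,yaw+180):
        a=(a+180)%360-180
        q=env.inverse_kinematics([x,y,z],[-90,0,a])
        if q is not None: c.append((abs(q[5]),a))
    return min(c)[1]
def clock(): return round(float(env.read_state()["clock"]),2)
E
python3 - <<'E'
from h import *
x,y,yaw=.4395,-.277,-3.6
a=best_yaw(x,y,.22,yaw); print(a,clock())
env.goto([x,y,.22],[-90,0,a]); print(clock(),env.read_state()["position"])
f=env.grab_frame("wrist"); cv2.imwrite("pics/w1.png",f["image"])
print([f[k] for k in("fx","fy","cx","cy","position","orientation")])
m=pick_mask(f,"yellow_mid",(x,y),True,.024)
print("yellow",m is not None and fit(f,m,board("yellow",.012),(x,y),True,angs=(0,),ss=2).round(4))
j=pick_mask(f,"jig_bed",(x,y),True,.012)
if j is not None:
    u=cv2.morphologyEx((j|m).astype(np.uint8),cv2.MORPH_CLOSE,np.ones((15,15)))
    print("jig",fit(f,u,[box(.15,.09,0,.012)],(x,y),True,angs=(0,),ss=2).round(4))
E
```

```text
-3.5999999999999943 1.0
4.25 [ 0.43990019 -0.27656703  0.21996888]
[371.64829954431775, 371.64829954431775, 319.74393449068384, 238.86104555152244, array([ 0.36900437, -0.27201897,  0.3815354 ]), array([-1.49566383e+01,  5.39105343e-02,  8.64720278e+01])]
yellow [ 0.4372 -0.2739 -2.4507  0.9586]
jig [ 0.4391 -0.2781 -4.1916  0.9796]
```

View pics/w1.png

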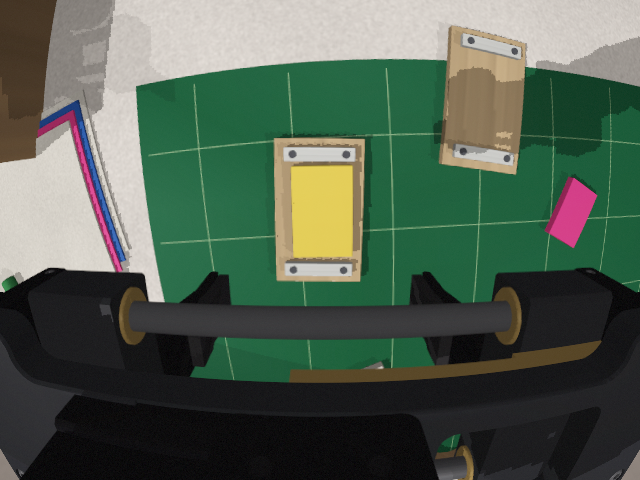

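The wrist and top fits agree to about 2 mm: jig ≈ (0.4395, -0.278, -4°), yellow ≈ (0.438, -0.2745, -2.9°). Heights and sizes match what was given, so I move the yellow board now.

```bash
cat >> h.py <<'E'
def pick(x,y,yaw,z,o,force=15,zs=.12,sec=None):
    a=best_yaw(x,y,zs,yaw)
    env.gripper_to(o,force)
    env.goto([x,y,max(zs,z+.06)],[-90,0,a])
    env.move_straight([x,y,z+.025],rate=.2)
    hit=env.move_straight([x,y,z],rate=.06,force_limit=12)
    env.gripper_to(0,force); o2=env.read_state()["opening"]
    env.move_straight([x,y,max(zs,z+.05)],rate=.2)
    s=env.read_state(); print("pick hit",hit,"width mm",round(o2*87,1),round(s["opening"]*87,1),"clock",clock())
    return a
def place(x,y,yaw,z,o,zs=.12,force=8,up=.12):
    a=best_yaw(x,y,zs,yaw)
    env.goto([x,y,max(zs,z+.05)],[-90,0,a])
    env.move_straight([x,y,z+.015],rate=.2)
    hit=env.move_straight([x,y,z],rate=.04,force_limit=force)
    p=env.read_state()["position"]
    env.gripper_to(o)
    env.move_straight([x,y,max(up,z+.05)],rate=.2)
    print("place hit",hit,"pos",np.round(p,4),"clock",clock()); return a
E
python3 - <<'E'
from h import *
pick(.438,-.2745,-2.9,.016,.9)
place(.4304,.287,-14.6,.0085,.9)
f=env.grab_frame("top"); cv2.imwrite("pics/t2.png",f["image"])
E
```

```text
pick hit False width mm 59.9 59.6 clock 7.64
place hit False pos [0.4303 0.287  0.0084] clock 12.19
```

View pics/t2.png

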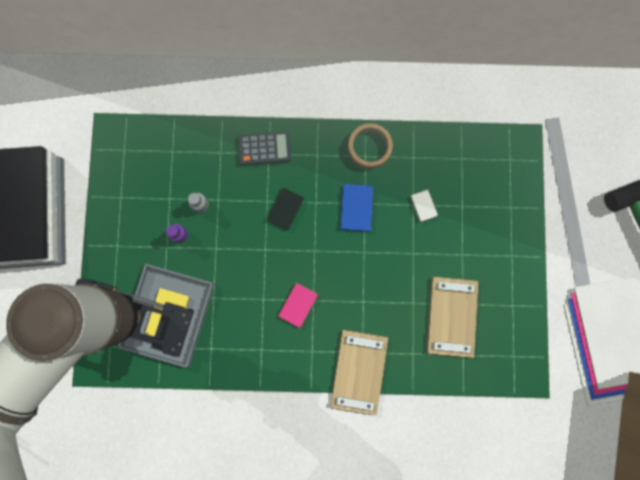

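The yellow board lies in the tray at (168,312) and the jig at (453,317) is empty. Next is blue: I measure the empty jig from the top camera, take a wrist look at blue, then pick it.

```bash
cat >> h.py <<'E'
def look(n,x,y,yaw,h=.2,parts=None,z0=0,angs=None):
    a=best_yaw(x,y,h,yaw); env.goto([x,y,h],[-90,0,a]); env.dwell(.1)
    f=env.grab_frame("wrist"); m=pick_mask(f,n+"_mid",(x,y),True,z0+.01)
    if m is None: print(n,"not seen"); return None,f,None
    r=fit(f,m,parts or board(n,z0),(x,y),True,angs=angs or (yaw,),ss=2)
    print(n,r.round(4)); return r,f,m
E
python3 - <<'E'
from h import *
f=env.grab_frame("top")
m=pick_mask(f,"jig_bed",(.442,-.2754),False)
if m is not None: print("jig",fit(f,m,JIG,(.44,-.278),angs=(0,)).round(4))
r,f,m=look("blue",.656,-.085,-1.9)
I=f["image"].copy()
if m is not None: I[m]=I[m]//2+np.array([0,0,127],np.uint8)
cv2.imwrite("pics/w2.png",I); print(clock())
E
```

```text
jig [ 0.4404 -0.2789 -4.02    0.9715]
blue [ 0.6544 -0.0844 -1.9276  0.9668]
14.17
```

View pics/w2.png

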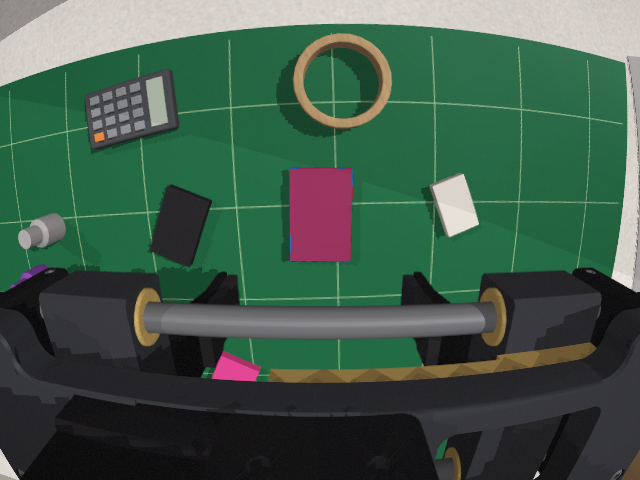

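The wrist mask sits squarely on the blue board at (321,215), and the top and wrist fits agree within 2 mm. I pick blue and place it in the jig.

Run:
```python
from h import *
pick(.655,-.0847,-1.9,.004,.9)
place(.440,-.2786,-4.05,.0165,.82,up=.12)
r,f,m=look("blue",.44,-.2786,-4.05,h=.22,z0=.012)
j=pick_mask(f,"jig_bed",(.44,-.2786),True,.012)
u=cv2.morphologyEx((j|m).astype(np.uint8),cv2.MORPH_CLOSE,np.ones((15,15)))
print("jig",fit(f,u,JIG,(.44,-.2786),True,angs=(-4,),ss=2).round(4),clock())
I=f["image"][120:300,250:390]; cv2.imwrite("pics/w3.png",cv2.resize(I,None,fx=3,fy=3,interpolation=3))
```

```text
pick hit False width mm 59.7 60.0 clock 17.19
place hit False pos [ 0.44   -0.2786  0.0165] clock 21.91
blue [ 0.4388 -0.2787 -4.6858  0.9662]
jig [ 0.4392 -0.2782 -4.0037  0.9737] 22.64
```

View pics/w3.png

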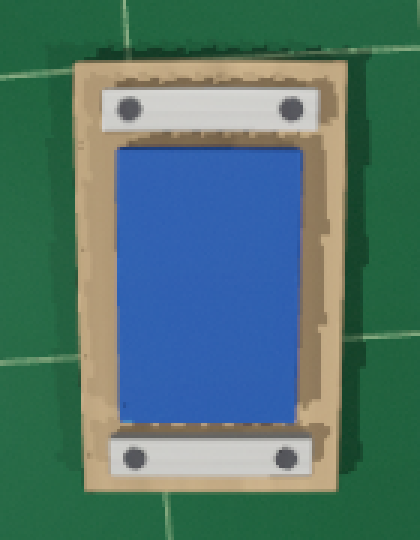

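Blue sits flat between the two stops, with gaps on both sides. The fit puts it within about 0.5 mm of the jig centre. From here I measure and pick with the wrist camera only, so its bias along the board length cancels.

Run:
```python
from h import *
r,f,m=look("pink",.456,.030,-28)
I=f["image"].copy(); 
if m is not None: I[m]=I[m]//2+np.array([127,0,0],np.uint8)
cv2.imwrite("pics/w4.png",I[60:340,120:520]); print(clock(),env.read_state()["tool_rot"])
ok=r is not None and r[3]>.93 and abs(r[0]-.4563)<.006 and abs(r[1]-.0295)<.006 and abs(r[2]+28)<5
if ok:
    pick(r[0],r[1],r[2],.004,.8)
    place(.4388,-.2787,-4.2,.0285,.72)
    p,f,m=look("pink",.4388,-.2787,-4.2,h=.22,z0=.024)
    b=pick_mask(f,"blue_mid",(.4388,-.2787),True,.024)
    u=cv2.morphologyEx((b|m).astype(np.uint8),cv2.MORPH_CLOSE,np.ones((9,9)))
    print("blue",fit(f,u,board("blue",.012)+board("pink",.024)*0,(.4388,-.2787),True,angs=(-4,),ss=2).round(4),clock())
    I=f["image"][120:300,250:390]; cv2.imwrite("pics/w5.png",cv2.resize(I,None,fx=3,fy=3,interpolation=3))
```

```text
pink [  0.4555   0.0298 -27.0681   0.9624]
24.62 [-8.99991410e+01 -2.84821972e-04  1.51947371e+02]
pick hit False width mm 47.8 47.8 clock 27.76
place hit False pos [ 0.4388 -0.2787  0.0285] clock 31.82
pink [ 0.4377 -0.279  -4.0295  0.9729]Traceback (most recent call last):
  File "<stdin>", line 12, in <module>
TypeError: unsupported operand type(s) for |: 'NoneType' and 'bool'
```

```bash
ls pics
```

```text
crop1.png
scene0.png
t2.png
top0.png
w1.png
w2.png
w3.png
w4.png
```

Run:
```python
from h import *
print(env.read_state()["tool_rot"][2])
f=env.grab_frame("wrist")
print([ (d["score"],d["mask"].sum()) for d in env.trace(f,"blue_mid")])
H=cv2.cvtColor(f["image"],cv2.COLOR_BGR2HSV); I=f["image"]
c=project(f,[[.4388,-.2787,.024]],True)[0]; box_=np.zeros(H.shape[:2],bool); u,v=c.astype(int); box_[v-70:v+70,u-55:u+55]=1
blue=cv2.inRange(H,(100,110,40),(125,255,255))>0
pink=cv2.inRange(H,(155,110,60),(179,255,255))>0
pm=pink&box_; u_=cv2.morphologyEx(((blue|pink)&box_).astype(np.uint8),cv2.MORPH_CLOSE,np.ones((9,9)))
print("pink",fit(f,pm,board("pink",.024),(.4388,-.2787),True,angs=(-4,),ss=2).round(4))
print("blue",fit(f,u_,board("blue",.012)+board("pink",.024),(.4388,-.2787),True,angs=(-4,),ss=2).round(4),clock())
cv2.imwrite("pics/w5.png",cv2.resize(I[v-85:v+85,u-70:u+70],None,fx=3.5,fy=3.5,interpolation=3))
```

```text
-4.206258651712472
[]
pink [ 0.438  -0.2788 -3.8677  0.9671]
blue [ 0.4391 -0.279  -4.5093  0.9544] 32.66
```

View pics/w5.png

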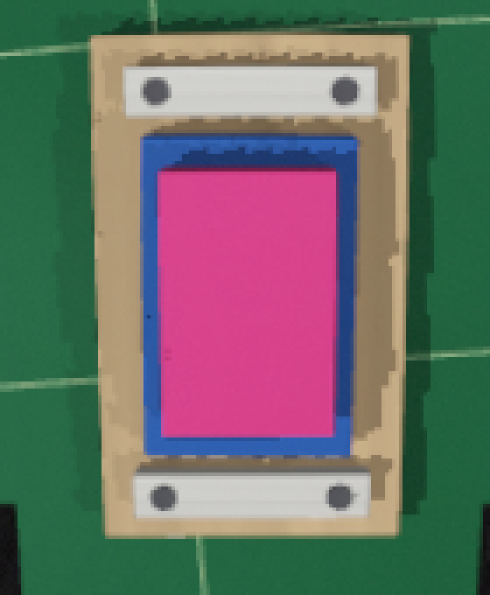

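Pink is centred on blue: the fits are within 1.1 mm and 0.6°, and the uneven top and bottom gaps match the camera parallax. White is next.

```bash
cat > stk.py <<'E'
from h import *
def check(f,name,z0):
    """fit of the white or pink board on the stack by colour"""
    H=cv2.cvtColor(f["image"],cv2.COLOR_BGR2HSV)
    u,v=project(f,[[.4385,-.2788,.03]],True)[0].astype(int); b=np.zeros(H.shape[:2],bool); b[v-62:v+62,u-45:u+45]=1
    pink=(cv2.inRange(H,(155,90,40),(179,255,255))>0)&b
    pm=cv2.convexHull(np.argwhere(pink)[:,::-1].astype(np.int32)); hull=np.zeros(H.shape[:2],np.uint8); cv2.fillConvexPoly(hull,pm,1)
    print("pink",fit(f,hull>0,board("pink",.024)+board("white",.036),(.4385,-.2788),True,angs=(-4,),ss=2).round(4))
    w=(hull>0)&(H[...,1]<70)
    print("white",fit(f,w,board("white",.036),(.4385,-.2788),True,angs=(-4,),ss=2).round(4))
    cv2.imwrite("pics/"+name,cv2.resize(f["image"][v-85:v+85,u-70:u+70],None,fx=3.5,fy=3.5,interpolation=3))
E
python3 - <<'E'
from stk import *
r,f,m=look("white",.6636,-.2205,21)
print(env.read_state()["tool_rot"][2])
if r is not None and r[3]>.92 and abs(r[0]-.6636)<.006 and abs(r[1]+.2205)<.006 and abs(r[2]-21)<6:
    pick(r[0],r[1],r[2],.004,.65)
    place(.4382,-.2787,-4.1,.0405,.6)
    p,f,m=look("white",.4382,-.2787,-4.1,h=.22,z0=.036)
    check(f,"w6.png",.036)
print(clock())
E
```

```text
white [ 0.662  -0.2204 21.5515  0.9564]
20.921016057946645
pick hit False width mm 35.8 35.7 clock 37.07
place hit False pos [ 0.4382 -0.2787  0.0405] clock 40.16
white [ 0.4377 -0.2787 -4.694   0.9589]
pink [ 0.4379 -0.2788 -4.2239  0.9714]
white [ 0.4383 -0.2788 -4.18    0.9624]
40.84
```

View pics/w6.png

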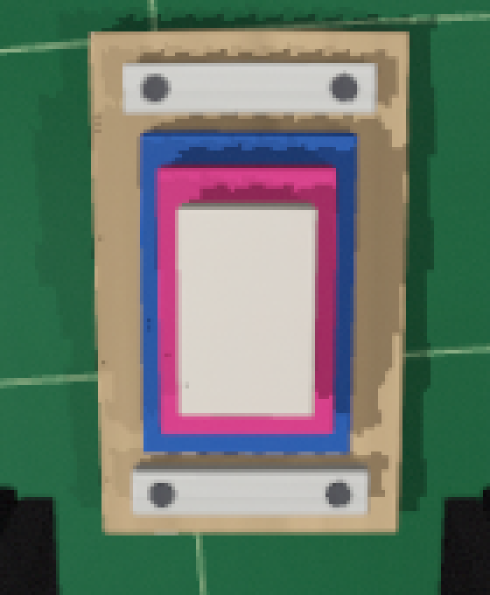

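White is centred on pink within about 0.5 mm and square. Last is the weight: I look from the wrist and check that the mask is grey, not purple.

Run:
```python
from h import *
x,y=.645,.227
a=best_yaw(x,y,.22,-37); env.goto([x,y,.22],[-90,0,a]); env.dwell(.1)
f=env.grab_frame("wrist"); H=cv2.cvtColor(f["image"],cv2.COLOR_BGR2HSV)
print("yaw",a,[ (d["xyz"],d["score"]) for d in env.search_frame(f,"weight_mid")])
I=f["image"].copy(); n=0
for d in env.trace(f,"weight_mid"):
    m=d["mask"]; r=fit(f,m,WEIGHT,(x,y),True,free_yaw=False,ss=2)
    print(d["score"],m.sum(),"sat",np.median(H[...,1][m]),r.round(4))
    e=cv2.dilate(m.astype(np.uint8),np.ones((3,3)))-m; I[e>0]=(0,255-n*100,255); n+=1
cv2.imwrite("pics/w7.png",cv2.resize(I[60:340,160:480],None,fx=2,fy=2)); print(clock())
```

```text
yaw 143 [([0.5926, 0.2674, 0.041], 0.97), ([0.6564, 0.2336, 0.0394], 0.68)]
0.77 1213 sat 145.0 [0.645 0.227 0.    0.   ]
0.75 1081 sat 6.0 [  0.6546   0.2357 -31.7746   0.9361]
43.07
```

View pics/w7.png

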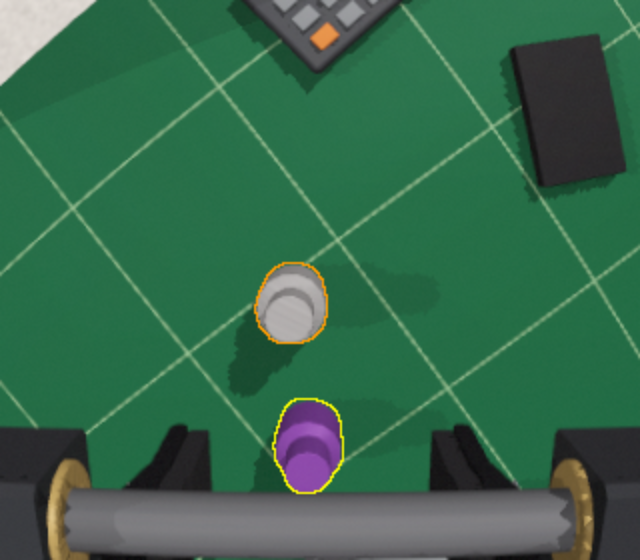

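The orange outline is the grey steel weight, saturation 6. Its wrist position (0.655, 0.236) is about 1 cm off the first top-camera search. I settle that with a knob-top calculation from both saved images before gripping.

Run:
```python
from h import *
fw=env.grab_frame("wrist"); ft=env.grab_frame("top")
print("wrist knob top",unproject(fw,(304.5,217.5),.06,True).round(4))
I=cv2.imread("pics/top0.png"); H=cv2.cvtColor(I,cv2.COLOR_BGR2HSV)
m=np.zeros(H.shape[:2],np.uint8); m[185:222,182:216]=(H[185:222,182:216,1]<75)&(H[185:222,182:216,2]>60)
n,L,S,C=cv2.connectedComponentsWithStats(m); k=1+np.argmax(S[1:,4]); print("blob",S[k])
print("top fit",fit(ft,L==k,WEIGHT,(.65,.232),free_yaw=False).round(4))
print("top knob (195.5,199)",unproject(ft,(195.5,199),.06,False).round(4),clock())
```

```text
wrist knob top [0.6557 0.2346 0.06  ]
blob [188 192  21  21 333]
top fit [0.6558 0.2359 7.0977 0.9238]
top knob (195.5,199) [0.6532 0.231  0.06  ] 43.17
```

All the estimates agree on about (0.655, 0.2355), so the first search was the one that was off. I pick by the knob, with the jaws across the line to the purple look-alike, and place it on the white board.

Run:
```python
from stk import *
pick(.6552,.2353,-37,.039,.55,force=35,zs=.16)
place(.4385,-.2787,-4.1,.0876,.5,zs=.18,force=6,up=.2)
env.dwell(.3)
f=env.grab_frame("wrist"); u,v=project(f,[[.4385,-.2788,.06]],True)[0].astype(int)
A=cv2.resize(f["image"][v-85:v+85,u-70:u+70],(400,486),interpolation=3)
H=cv2.cvtColor(f["image"],cv2.COLOR_BGR2HSV)
for d in env.trace(f,"weight_mid"):
    P=[q+[0,0,.048] for q in WEIGHT]
    print(d["score"],fit(f,d["mask"],P,(.4385,-.2787),True,free_yaw=False,ss=2).round(4))
cv2.imwrite("pics/w8.png",A); print(clock())
```

```text
pick hit False width mm 20.8 21.2 clock 46.48
place hit False pos [ 0.4385 -0.2787  0.0876] clock 50.96
0.81 [ 0.4379 -0.2788 28.1973  0.9158]
51.36
```

View pics/w8.png

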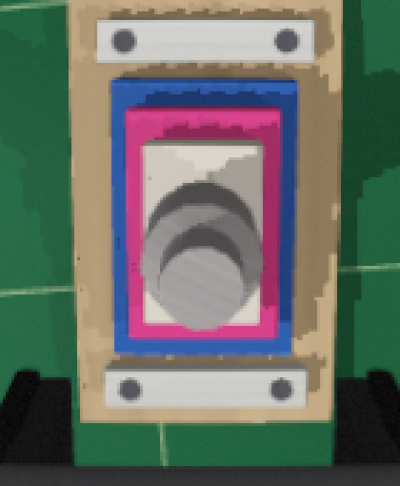

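The weight stands upright at (0.4379, -0.2788), within 1 mm of the white board's centre. I retreat the arm and take a last look at the whole scene.

Run:
```python
from h import *
env.move_straight([.4385,-.2787,.3],rate=.2)
env.goto([.15,.50,.3],[-90,0,best_yaw(.15,.5,.3,166)]); env.dwell(.5)
ft=env.grab_frame("top"); fs=env.grab_frame("scene")
cv2.imwrite("pics/end_top.png",ft["image"]); 
u,v=project(fs,[[.4385,-.2787,.04]],False)[0].astype(int); c=fs["image"][max(v-70,0):v+70,u-80:u+80]
cv2.imwrite("pics/end_scene.png",cv2.resize(c,None,fx=4,fy=4,interpolation=3))
for n,x0 in (("tape_mid",0),("calculator_mid",0),("black_mid",0),("yellow_mid",0)):
    print(n,[(np.round(r["xyz"],3),round(r["score"],2)) for r in env.search_frame(ft,n)][:2])
print(clock(),env.read_state()["opening"])
```

```text
tape_mid [(array([ 0.785, -0.106,  0.021]), 0.93)]
calculator_mid [(array([0.774, 0.104, 0.014]), 0.61)]
black_mid [(array([0.653, 0.061, 0.013]), 0.9)]
yellow_mid [(array([0.432, 0.284, 0.016]), 0.87)]
55.73 0.500666090661208
```

View pics/end_top.png

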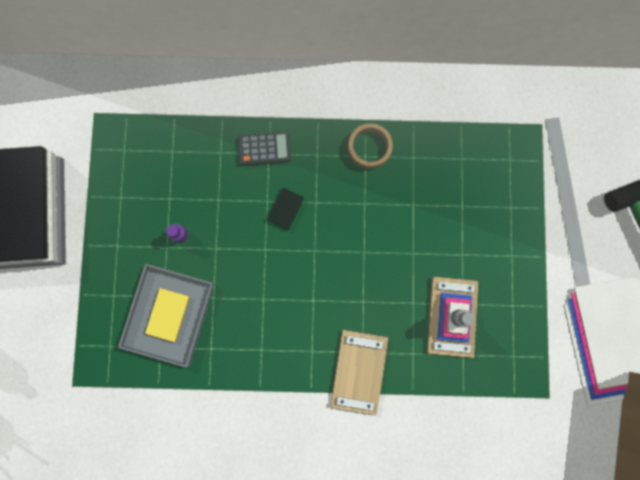

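View pics/end_scene.png

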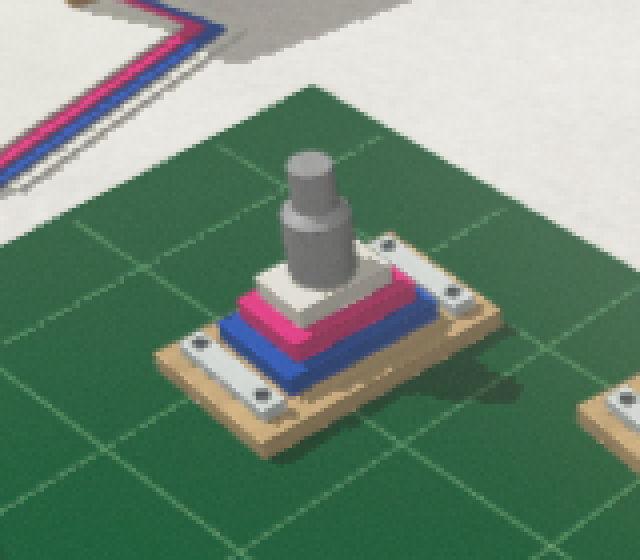

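The top view shows yellow flat in the tray at (167,315) and the stack with the weight in the right-hand jig at (455,317). The other things are where they started, and the scene crop shows the stack square with the weight upright. I hand it in.

```bash
python3 -c "
from workcell import env
env.close_job(); print(env.read_state()['clock'])"
```

```text
the job is handed in; nothing more can be done
the job is handed in; nothing more can be done
```

The job is done and handed in at about 56 s on the robot's clock. The yellow board lies flat in the grey tray. The right-hand jig holds blue, pink, white and the bare steel weight, stacked in that order.

**Last checks:**
- **Blue:** within about 0.6 mm of the jig centre and between both stops. Its angle read 0.7° off the jig's.
- **Pink on blue:** about 1 mm off centre. The two angle fits differed by about 0.6°.
- **White on pink:** within about 0.5 mm and square.
- **Weight:** upright, within about 1 mm of the white board's centre.
- **Left alone:** the black board, tape roll and calculator read within 3 mm of their starting positions, which is within the detector's error. The purple look-alike and the empty jig look unmoved in the last picture.

**What disagreed or failed:**
- The first top-camera search put the weight about 1 cm off. Silhouette fits from the wrist and top cameras agreed on its true place, and I used those.
- The network did not find the blue board once the pink one lay on it, so I checked that layer by colour instead.
- The board poses from the top and wrist cameras differed by about 2 mm, within their calibration.

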